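# Unlock a key cabinet whose dial has lost its numbers, by counting clicks

### The arm

A 7-joint arm with a two-finger parallel gripper is mounted at the origin on the work surface. World frame = base frame: x ahead of the robot, y to its left, z up, the work surface at z = 0. Lengths are in m, angles in degrees, forces in N, time in s.
With the tool pointing down it reaches from about 0.425 to 0.875 m from the base axis. Payload 4.7 kg.
Tool frame: the origin (TCP) lies at the very end of the fingers, on their centre line; the grasp point (between the pads) lies 19 mm behind it (env.grasp_offset is the distance from the TCP to the grasp point, in m); z points along the fingers, y is the line along which they close (so a half turn about z gives the same grasp; the last joint's range is limited). The gripper opens to 87 mm and grips with 3 to 60 N. Pads are 19 mm wide; open, the fingers measure 117 mm over their backs; the gripper's body (75 mm by 190 mm) begins 51 mm behind the grasp point.
Start: joints at [66.755, 18.392, -4.016, 83.108, 1.295, 78.541, -3.26], TCP at [0.265, -0.594, 0.191] pointing down, gripper open.
Joint ranges: [-163.93, 163.93], [-17.29, 119.83], [-79.2, 71.16], [3.27, 140.29], [-89.18, 269.18], [5.43, 117.66], [-154.24, 154.24]. Speed limits (degrees/s): [147.25, 147.25, 180, 180, 180, 180, 180].

### API

Orientations are given as [roll, pitch, yaw] about the fixed x, y, z axes, in that order (R = Rz(yaw) Ry(pitch) Rx(roll)).
In Python, from cell import env gives the robot as it stands. The module is installed in compiled form; this text tells all that it offers.
- The arm moves only by the tool drive_tool, never from a script. Its argument "moves" is one flat list of numbers, 5 for each row, row after row: the shift along the tool's x, y, z in units of 40 mm (1.0 is 40 mm), then the turn about the tool's z in units of 10 degrees (1.0 is 10 degrees), then the finger opening in mm, from 0 to 87. A call has 1 to 5 rows; each row is the pose to reach, as a shift and turn from the pose commanded when the call began, along the tool's axes at that moment; what a row does not reach only later rows make up. A row lasts 1/8 s, in which the tool goes at most 62.5 mm and 10.7 degrees, less where a joint would pass 70% of its speed; a pose out of reach is approached as far as the arm can. A call with a gripper value outside its range is refused whole. The fingers move at their own pace and stop on an object; "squeeze" is the grip in N (left out, the last holds). Time passes only in rows, so rows that repeat a pose let the fingers close. It gives the time, the measured TCP pose, the force, the opening and the grip force at its end, in the units of the state.
- env.get_obs(): the state, without advancing time (a new reading comes with each control period).
- env.read_camera(name): name is "scene" or "top" or "wrist"; returns (picture, depth): 480x640x3 uint8, red, green, blue; 480x640 float32, m along the optical axis (not along the pixel's ray), 0 where there is no reading.
- env.camera_model(name): a dict with "K" (3x3 intrinsics, pixels), "rvec" (rotation vector, rad) and "tvec" (3), from world to camera coordinates, as OpenCV has them; the wrist camera has in their place "tool_from_camera" (4x4, takes a point from camera to tool coordinates, whose origin is the TCP and whose axes are the flange's). Camera axes: x right, y down, z forward; pixel columns grow to the right and rows downward; lengths in m; the calibration is good to about 2 mm. A picture is of the moment at which its call begins: read the wrist's pose just before it. camera_model takes no time and is no camera call.
- env.sign_off(): hands the job in; it is judged then, once.
The state is a dict: "time_s": time; "qpos": joint angles; "joint_velocities": joint speeds; "effort": joint torques, N m; "tool_pos": TCP position; "tool_rot": TCP orientation; "force": force on the tool from outside, world axes, zero at the start; "wrist_torque": the same for the moment, N m; "grip_width": finger opening in m; "grasp_force": force on a finger pad.
Only numpy, scipy, OpenCV 4.12 (cv2) and the standard library are available. Lean on these libraries where they do the work, as an engineer would, in place of code of your own. Each camera call takes 0.05 s, during which the arm holds its last target. There are 200 camera calls.

### The job

This steel key cabinet, lying on its back on the locksmith's bench, came in locked with the number ring of its dial missing, so it must be opened by feel: its combination is the fourth click clockwise from the dial's counter-clockwise end stop. Find the end stop gently (the pin inside bends if the dial is forced against it), count up to the fourth click, then swing the lever handle fully over to draw the bolt, never forcing the handle if it is still locked. Let go at the end and leave the other things on and around the cabinet where they lie.

Things in the scene. Friction and masses are not known exactly. Their poses are not given: they have to be found in the camera images.
- cabinet: grey painted steel key cabinet, 270 x 360 x 114 mm (its own x, y, z), fixed to the bench, lying on its back with the closed door facing up. Origin: centre of its underside, z up; the door face is at z = 114 mm. Dial on its +y half, lever handle on its -y half.
- dial_axis (a point): point on the dial's vertical axis, 26 mm above the door face, fixed to the cabinet (it does not turn with the dial). The dial is an unmarked round fluted black rubber knob, diameter 44 mm, from 6 to 40 mm above the door, gripped across at any yaw; 20 to 40 N of grip is enough. At the start it rests at an unknown detent between the fifth and the seventh click.
- dial_foot (a point): point on the dial's axis on the door face, fixed to the cabinet. Ten detents: the first 2.6 degrees short of the counter-clockwise stop, then nine clicks clockwise (from above), 18 degrees apart. Leaving a detent takes about 0.2 N m, falling to nothing over 9 degrees; then the knob is pulled on with up to 0.15 N m into the next and settles there by itself when let go.
- stop_pin: thin steel pin inside the cabinet, fixed, unseen, that stops the dial at both ends of its turn, 30 mm from its axis. The knob's spindle is slender: against the stop the torque grows by about 4 N m per rad (0.07 per degree). The pin bends beyond 20 N, which takes about 0.7 N m at the knob; 0.4 is already clearly more than any detent.
- handle_axis (a point): point on the handle's vertical axis at the mid-height of the lever, 36 mm above the door face, fixed to the cabinet.
- handle_end (a point): centre of the rounded free end of the lever at its mid-height, 100 mm from the handle's axis; it moves with the lever. The lever is a steel bar 18 mm wide and 14 mm thick, from 29 to 43 mm above the door, free space beneath it outside its 38 mm wide hub; the hub rises to 44 mm.
- handle (a joint): angle of the lever handle, rad: 0 locked (lever along the cabinet's -y), 1.05 fully over (turned clockwise seen from above, free end towards the cabinet's -x). It stays where it is left and turns with about 0.2 N m. At the wrong dial setting it stops dead at about 0.3.
- bolt: bolt bar inside the cabinet, unseen, moved by the handle (20 mm per rad). At the wrong dial setting its nose meets the dial's code wheel: beyond 100 N there (about 2 N m at the handle, 20 N at the end of the lever) it is being forced.
- spanner: bystander: flat steel spanner, 160 mm, lying on the cabinet's door along its far (+x) edge; origin at the underside of its middle
- padlock: bystander: brass padlock lying on the bench, 46 x 36 x 18 mm
- cylinder_lock: bystander: brass lock cylinder, 66 mm long, 31 mm high
- pin_jar: bystander: jar of pins, diameter 52 mm, 62 mm high
- blank_box: bystander: cardboard box of key blanks, 85 x 125 x 45 mm
- hammer: bystander: hammer, 250 mm long
- old_key: bystander: large steel key lying flat, 65 mm long

How it is judged:
By the outcome, as a careful person would: the job done as asked, in the order asked, and still so for the second after the job is handed in, with the robot touching nothing.
It also fails if it takes over 72 s, if anything falls off the work surface, if the arm or the gripper's body presses on something with over 40 N, if the wrist force passes 120 N, or if a joint passes its speed limit or range.

## Working session

There is one attempt and no reset: what is moved stays moved. The work goes in short steps, Python scripts to look and compute and a tool call to move; the robot and the scene stay as the last step left them, time stands still between calls to the robot, and variables do not carry over. Pictures are saved under pics/ and viewed, at most 10 in all, crops included, and the job is handed in when it is done.

Besides the shell and the picture viewer there is one more tool, called after "Emit:" as name(argument=value, ...) on one line, values as JSON. drive_tool: Moves the arm, as the interface text tells. Its arguments: {"type":"object","properties":{"moves":{"type":"array","items":{"type":"number"}},"squeeze":{"type":"number"}},"required":["moves"]}

```bash
mkdir -p pics; ls; cat > h.py <<'E'
import numpy as np, cv2
from cell import env
def w(name,u,v,d=None,depth=None,z=None):
    m=env.camera_model(name);K=m["K"];R=cv2.Rodrigues(np.array(m["rvec"],float))[0];t=np.array(m["tvec"],float).ravel()
    r=np.linalg.inv(K)@np.array([u,v,1.])
    c=-R.T@t; rd=R.T@r
    s=(z-c[2])/rd[2] if z is not None else float(d)
    return c+s*rd
E
python3 - <<'E'
from h import *
for n in("top","scene"):
    p,d=env.read_camera(n);cv2.imwrite(f"pics/{n}0.png",p[:,:,::-1]);np.save(f"{n}0.npy",d)
o=env.get_obs();print(o)
print(env.camera_model("top"))
print(env.camera_model("wrist"))
E
```

```text
pics
{'time_s': 0.1, 'qpos': array([66.75542562, 18.43538027, -4.01623001, 83.16880252,  1.29574446,
       78.53906763, -3.25989349]), 'joint_velocities': array([ 0.0510193 , -0.09603036,  0.01821643, -0.23552456,  0.01092355,
        0.15939726,  0.02850569]), 'effort': array([-2.68201338e-04, -4.92573810e+01, -4.05848930e-01, -3.13400745e+01,
       -6.41381764e-02,  3.94883752e-02,  5.73390457e-05]), 'tool_pos': array([ 0.26465508, -0.5930849 ,  0.19035677]), 'tool_rot': array([-1.79902025e+02,  5.90543901e-03,  2.40551117e+01]), 'force': array([-0.09838187,  0.41622391,  0.20387337]), 'wrist_torque': array([-0.02563599, -0.04696094,  0.0267675 ]), 'grasp_force': 0.0, 'grip_width': 0.08696504158137144}
{'K': array([[500.02367675,   0.        , 315.12683341],
       [  0.        , 500.02367675, 238.88954692],
       [  0.        ,   0.        ,   1.        ]]), 'rvec': array([ 2.20567054, -2.16651198,  0.11838357]), 'tvec': array([0.05915271, 0.52042386, 1.08065782])}
{'K': array([[407.66090969,   0.        , 319.529539  ],
       [  0.        , 407.66090969, 246.11656452],
       [  0.        ,   0.        ,   1.        ]]), 'tool_from_camera': array([[ 1.28300722e-04, -9.57423564e-01, -2.88686861e-01,
         7.89846300e-02],
       [ 9.99999870e-01,  2.65141295e-04, -4.34906587e-04,
        -6.51562969e-04],
       [ 4.92932623e-04, -2.88686767e-01,  9.57423473e-01,
        -1.92012105e-01],
       [ 0.00000000e+00,  0.00000000e+00,  0.00000000e+00,
         1.00000000e+00]])}
```

View pics/top0.png

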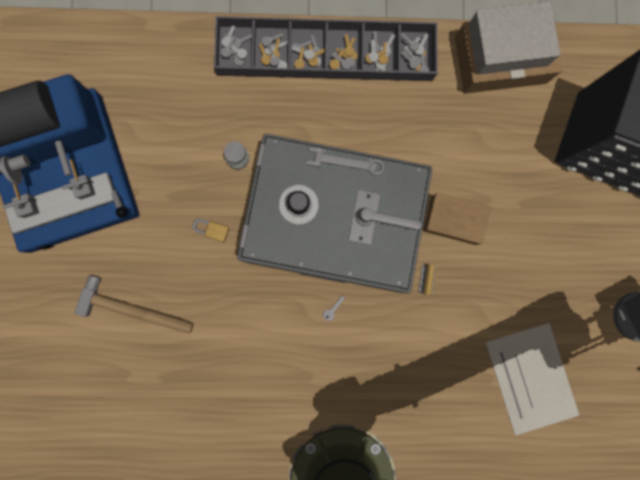

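View pics/scene0.png

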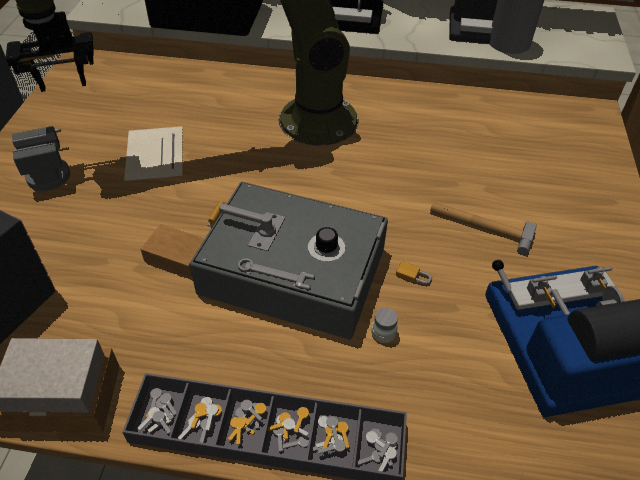

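The top view shows the dial at (299,202), the hub at (366,215), the lever end near (420,224), and the door corners at about (265,137), (430,166), (410,291) and (238,260). In the image, +x is up and +y is left. Next I'll measure these with the depth images.

```bash
python3 - <<'E'
from h import *
def cloud(n):
    d=np.load(f"{n}0.npy");m=env.camera_model(n);K=m["K"];R=cv2.Rodrigues(np.array(m["rvec"],float))[0];t=np.array(m["tvec"],float).ravel()
    v,u=np.mgrid[0:480,0:640];P=np.stack([(u-K[0,2])/K[0,0]*d,(v-K[1,2])/K[1,1]*d,d],-1)-t
    return P@R, d>0
from scipy import ndimage
for n in("top","scene"):
    P,ok=cloud(n);Z=P[...,2]
    box=ok&(P[...,0]>.25)&(P[...,0]<.8)&(P[...,1]>-.35)&(P[...,1]<.35)
    for nm,a,b in(("door",.107,.121),("dialtop",.149,.158),("lever",.152,.162),("any",.145,.17)):
        L,k=ndimage.label(box&(Z>a)&(Z<b))
        for i in range(1,k+1):
            q=P[L==i]
            if len(q)<40: continue
            (c,s,an)=cv2.minAreaRect(q[:,:2].astype(np.float32))
            print(n,nm,len(q),np.round(c,4),np.round(s,4),round(an,1),"mean",q.mean(0).round(4), "zmed",np.median(q[:,2]).round(4))
print(w("top",299,202,z=.154),w("top",366,215,z=.158),w("top",420,224,z=.15))
p=cv2.imread("pics/top0.png")[130:300,230:440];cv2.imwrite("pics/topc.png",cv2.resize(p,None,fx=3.5,fy=3.5,interpolation=cv2.INTER_CUBIC))
E
```

```text
top door 20676 [0.5683 0.0282] [0.3579 0.2684] 80.0 mean [0.5649 0.0316 0.1133] zmed 0.1132
top dialtop 393 [0.5819 0.1051] [0.0432 0.0428] 64.1 mean [0.5817 0.1047 0.1535] zmed 0.1535
top dialtop 493 [ 0.5485 -0.0759] [0.1191 0.0233] 77.8 mean [ 0.5489 -0.077   0.1551] zmed 0.1554
top lever 318 [0.5823 0.1048] [0.042  0.0411] 1.0 mean [0.5821 0.105  0.1541] zmed 0.1539
top lever 540 [ 0.551  -0.0764] [0.119  0.0225] 80.3 mean [ 0.5498 -0.0745  0.156 ] zmed 0.1559
top any 414 [0.5817 0.105 ] [0.0432 0.0448] 48.9 mean [0.5815 0.1046 0.1533] zmed 0.1534
top any 591 [ 0.5485 -0.0759] [0.1191 0.0233] 77.8 mean [ 0.5493 -0.0744  0.1555] zmed 0.1557
scene door 13807 [0.5712 0.0262] [0.3591 0.2714] 79.8 mean [0.5845 0.0331 0.1138] zmed 0.1138
scene dialtop 328 [ 0.5493 -0.0778] [0.1213 0.0289] 76.4 mean [ 0.5537 -0.0787  0.1546] zmed 0.1549
scene dialtop 272 [0.5839 0.1027] [0.0427 0.0447] 59.1 mean [0.5847 0.1029 0.1538] zmed 0.1538
scene lever 377 [ 0.552  -0.0784] [0.1213 0.0263] 81.4 mean [ 0.5529 -0.0753  0.1563] zmed 0.1563
scene lever 213 [0.5844 0.1027] [0.042  0.0398] 1.2 mean [0.584  0.1026 0.1546] zmed 0.1545
scene any 484 [ 0.5496 -0.0779] [0.1213 0.0289] 76.9 mean [ 0.5542 -0.0752  0.1547] zmed 0.1554
scene any 316 [0.584  0.1027] [0.0448 0.0446] 53.6 mean [0.5864 0.1031 0.153 ] zmed 0.1536
[0.57934277 0.10377474 0.154     ] [ 0.55580912 -0.02703007  0.158     ] [ 0.54122033 -0.13437293  0.15      ]
```

View pics/topc.png

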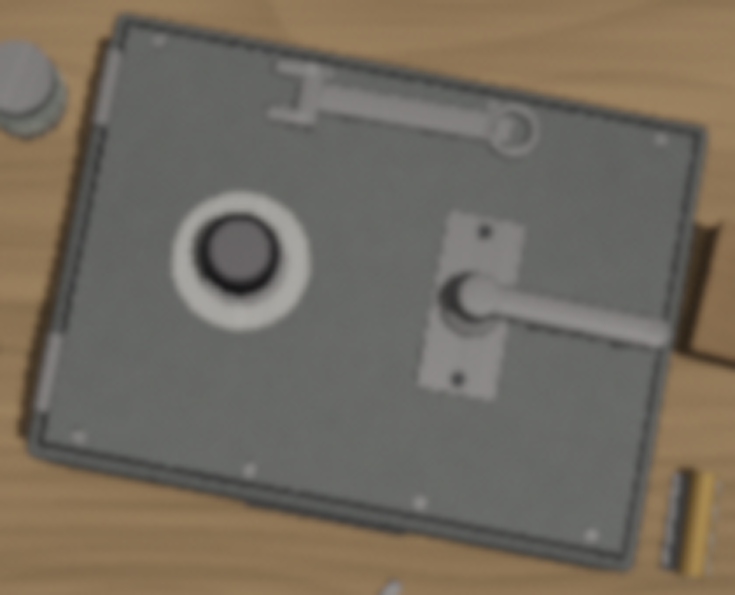

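The two cameras agree to within 2 mm: dial at about (0.583, 0.104), cabinet yaw about -10°, and sizes match the spec. I'll move over the dial at the current height, keeping the yaw, which leaves wrist range for counter-clockwise turning.

Emit:
drive_tool(moves=[14.37, -12.67, -0.5, 0, 87, 14.37, -12.67, -0.5, 0, 87, 14.37, -12.67, -0.5, 0, 87, 14.37, -12.67, -0.5, 0, 87, 14.37, -12.67, -0.5, 0, 87], squeeze=30)

```text
time_s: 0.72
tool_pos: [0.3951, -0.3073, 0.1993]
tool_rot: [180.0, 0.0, 24.1]
force: [1.6, -0.1, -0.2]
grip_width: 0.087
grasp_force: 0.0
```

Emit:
drive_tool(moves=[8.4, -7.4, 0, 0, 87, 8.4, -7.4, 0, 0, 87, 8.4, -7.4, 0, 0, 87, 8.4, -7.4, 0, 0, 87, 8.4, -7.4, 0, 0, 87])

```text
time_s: 1.35
tool_pos: [0.5249, -0.0235, 0.1994]
tool_rot: [180.0, 0.0, 24.0]
force: [1.1, -0.8, -0.8]
grip_width: 0.0868
grasp_force: 0.0
```

Emit:
drive_tool(moves=[3.3, -3.0, 0, 0, 87, 3.3, -3.0, 0, 0, 87, 3.3, -3.0, 0, 0, 87, 3.3, -3.0, 0, 0, 87])

```text
time_s: 1.85
tool_pos: [0.5955, 0.1444, 0.1985]
tool_rot: [-179.7, 0.0, 24.5]
force: [-0.0, 0.3, -0.2]
grip_width: 0.0871
grasp_force: 0.0
```

```bash
cat >> h.py <<'E'
from scipy.spatial.transform import Rotation as Ro
def wcloud(name=None):
    o=env.get_obs();p,d=env.read_camera("wrist");m=env.camera_model("wrist");K=m["K"];T=np.array(m["tool_from_camera"])
    v,u=np.mgrid[0:480,0:640];P=np.stack([(u-K[0,2])/K[0,0]*d,(v-K[1,2])/K[1,1]*d,d],-1)
    P=P@T[:3,:3].T+T[:3,3];R=Ro.from_euler("xyz",o["tool_rot"],degrees=True).as_matrix()
    if name: cv2.imwrite(name,p[:,:,::-1])
    return P@R.T+o["tool_pos"],d>0,o
def delta(o,x,y,z=None):
    d=np.array([x,y,o["tool_pos"][2] if z is None else z])-o["tool_pos"]
    return (Ro.from_euler("xyz",o["tool_rot"],degrees=True).as_matrix().T@d/.04).round(3)
E
python3 - <<'E'
from h import *
P,ok,o=wcloud("pics/w0.png");Z=P[...,2];print(o["tool_pos"],o["tool_rot"],o["qpos"])
from scipy import ndimage
L,k=ndimage.label(ok&(Z>.146)&(Z<.165))
for i in range(1,k+1):
    q=P[L==i]
    if len(q)<100: continue
    v,u=np.where(L==i);c,s,a=cv2.minAreaRect(q[:,:2].astype(np.float32));print(len(q),(u.mean(),v.mean()),np.round(c,4),np.round(s,4),a,q.mean(0))
E
```

```text
[0.59548181 0.14437432 0.1985098 ] [-1.79748820e+02  9.67423470e-03  2.45342578e+01] [ 16.74111244  17.89897191 -40.4515894   86.98470855  11.44802612
  79.43679878 -89.90888119]
3622 (np.float64(367.46631695196027), np.float64(298.9599668691331)) [0.5808 0.1054] [0.0442 0.0455] 67.33552551269531 [0.58239831 0.10605688 0.15262077]
```

View pics/w0.png

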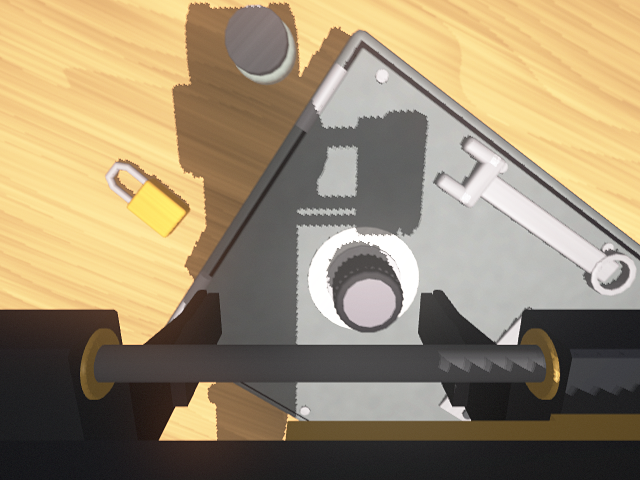

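The wrist view shows the dial at (370,300), with clear space for the fingers on both sides. It puts the centre at about (0.582, 0.105), which agrees with the other cameras. I'll centre over it now.

Emit:
drive_tool(moves=[-0.716, 0.756, 0, 0, 87, -0.716, 0.756, 0.5, 0, 87, -0.716, 0.756, 0.6, 0, 87, -0.716, 0.756, 0.6, 0, 87])

```text
time_s: 2.4
tool_pos: [0.582, 0.0992, 0.1751]
tool_rot: [-180.0, 0.0, 24.1]
force: [0.1, 0.1, -0.3]
grip_width: 0.0873
grasp_force: 0.0
```

```bash
python3 - <<'E'
from h import *
P,ok,o=wcloud("pics/w1.png");Z=P[...,2];print(o["tool_pos"],o["tool_rot"],o["qpos"])
from scipy import ndimage
L,k=ndimage.label(ok&(Z>.15)&(Z<.158)&(abs(P[...,0]-.582)<.04)&(abs(P[...,1]-.105)<.04))
for i in range(1,k+1):
    q=P[L==i]
    if len(q)<100: continue
    v,u=np.where(L==i);c,s=cv2.minEnclosingCircle(q[:,:2].astype(np.float32));print(len(q),(u.mean(),v.mean()),np.round(c,4),s,q.mean(0))
print(delta(o,.582,.105,.124))
E
```

```text
[0.58198484 0.09918916 0.17511848] [-1.79970463e+02  4.28805764e-02  2.40758297e+01] [ 21.18118395  15.46523543 -39.60436657  92.1103053   10.05975514
  76.11130023 -85.75962036]
4437 (np.float64(311.06671174216814), np.float64(266.9121027721433)) [0.5807 0.1046] 0.022140180692076683 [0.5817218  0.10506867 0.15301559]
[ 0.061 -0.132  1.278]
```

Emit:
drive_tool(moves=[0.05, -0.13, 0.3, 0, 87, 0.05, -0.13, 1.25, 0, 87, 0.05, -0.13, 1.25, 0, 87, 0.05, -0.13, 1.25, 0, 40, 0.05, -0.13, 1.25, 0, 40], squeeze=30)

```text
time_s: 3.08
tool_pos: [0.5831, 0.1049, 0.127]
tool_rot: [180.0, -0.1, 24.1]
force: [0.8, -0.1, -0.6]
grip_width: 0.0742
grasp_force: 0.0
```

Emit:
drive_tool(moves=[0, 0, 0, 0, 40, 0, 0, 0, 0, 40, 0, 0, 0, 0, 40])

```text
time_s: 3.45
tool_pos: [0.5822, 0.1044, 0.1257]
tool_rot: [180.0, -0.0, 24.0]
force: [-0.4, 0.7, 0.3]
grip_width: 0.0454
grasp_force: 0.0
```

```bash
cat > s.py <<'E'
from h import *
o=env.get_obs();f=np.array(o["force"]);t=np.array(o["wrist_torque"])
print("t",round(o["time_s"],2),"p",o["tool_pos"].round(4),"rpy",o["tool_rot"].round(2),"F",f.round(1),"M",t.round(3),"w",round(o["grip_width"]*1e3,1),"g",round(o["grasp_force"],1),"q7",o["qpos"][6].round(2))
E
python3 s.py
```

```text
t 3.45 p [0.5822 0.1044 0.1257] rpy [ 1.7998e+02 -2.0000e-02  2.4050e+01] F [-0.4  0.7  0.3] M [-0.008  0.001 -0.017] w 45.4 g 0.0 q7 -87.54
```

Emit:
drive_tool(moves=[0, 0, 0, 0, 40, 0, 0, 0, 0, 40])

```text
time_s: 3.7
tool_pos: [0.5821, 0.1044, 0.1254]
tool_rot: [180.0, 0.0, 24.1]
force: [0.2, 0.8, -0.1]
grip_width: 0.0402
grasp_force: 0.0
```

```bash
python3 s.py
```

```text
t 3.7 p [0.5821 0.1044 0.1254] rpy [1.7999e+02 1.0000e-02 2.4050e+01] F [ 0.2  0.8 -0.1] M [0.026 0.011 0.027] w 40.2 g 0.0 q7 -87.54
```

Emit:
drive_tool(moves=[0, 0, 0, -0.3, 40, 0, 0, 0, -0.6, 40, 0, 0, 0, -0.6, 40, 0, 0, 0, -0.6, 40])

```text
time_s: 4.2
tool_pos: [0.5821, 0.1044, 0.1254]
tool_rot: [180.0, 0.0, 30.0]
force: [-0.2, -0.2, -0.2]
grip_width: 0.0396
grasp_force: 0.0
```

```bash
python3 s.py
```

```text
t 4.2 p [0.5821 0.1044 0.1254] rpy [180.   0.  30.] F [-0.2 -0.2 -0.2] M [-0.044 -0.035 -0.008] w 39.6 g 0.0 q7 -81.84
```

The fingers stopped at the commanded 40 mm without touching the knob, so I need to close them further.

Emit:
drive_tool(moves=[0, 0, 0, 0, 20, 0, 0, 0, 0, 20, 0, 0, 0, 0, 20], squeeze=30)

```text
time_s: 4.58
tool_pos: [0.5821, 0.1044, 0.1255]
tool_rot: [180.0, 0.0, 30.0]
force: [0.1, 0.0, -0.5]
grip_width: 0.0221
grasp_force: 0.0
```

```bash
python3 - <<'E'
exec(open('s.py').read())
p,d=env.read_camera("wrist");cv2.imwrite("pics/w2.png",p[:,:,::-1])
E
```

```text
t 4.58 p [0.5821 0.1044 0.1255] rpy [179.99   0.    30.05] F [ 0.1  0.  -0.5] M [-0.023 -0.025 -0.041] w 22.1 g 0.0 q7 -81.8
```

View pics/w2.png

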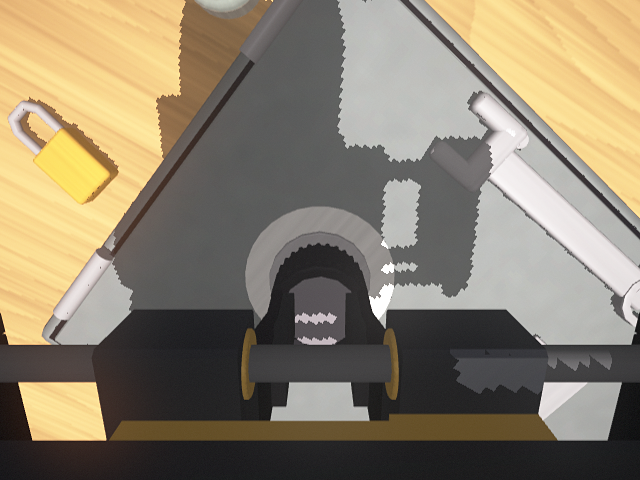

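```bash
python3 - <<'E'
from h import *
P,ok,o=wcloud();Z=P[...,2]
R=Ro.from_euler("xyz",o["tool_rot"],degrees=True).as_matrix();T=(P-o["tool_pos"])@R
for v in range(230,420,12):
    print(v,[tuple((T[v,u]*1e3).round().astype(int)) if ok[v,u] else None for u in (255,275,290,320,350,370,385)])
m=env.camera_model("wrist");C=np.linalg.inv(m["tool_from_camera"])
for q in([0,0,0],[0,0,-.019],[0.022,0,-.028],[-.022,0,-.028],[0,.022,-.028]):
    c=C[:3,:3]@np.array(q)+C[:3,3];p=m["K"]@c;print(q,(p[:2]/p[2]).round())
p,d=env.read_camera("scene");cv2.imwrite("pics/s1.png",cv2.resize(p[150:300,240:440,::-1],None,fx=4,fy=4,interpolation=cv2.INTER_CUBIC))
E
```

```text
230 [(np.int64(26), np.int64(-34), np.int64(13)), (np.int64(26), np.int64(-24), np.int64(12)), (np.int64(26), np.int64(-16), np.int64(12)), (np.int64(26), np.int64(-1), np.int64(12)), (np.int64(26), np.int64(15), np.int64(12)), (np.int64(26), np.int64(25), np.int64(11)), (np.int64(26), np.int64(33), np.int64(13))]
242 [(np.int64(20), np.int64(-34), np.int64(12)), (np.int64(20), np.int64(-24), np.int64(11)), (np.int64(20), np.int64(-16), np.int64(10)), (np.int64(21), np.int64(-1), np.int64(10)), (np.int64(20), np.int64(15), np.int64(11)), (np.int64(20), np.int64(26), np.int64(12)), (np.int64(19), np.int64(34), np.int64(14))]
254 [(np.int64(13), np.int64(-35), np.int64(12)), (np.int64(13), np.int64(-24), np.int64(12)), (np.int64(14), np.int64(-16), np.int64(10)), (np.int64(21), np.int64(-1), np.int64(-12)), (np.int64(14), np.int64(15), np.int64(8)), (np.int64(13), np.int64(26), np.int64(12)), (np.int64(13), np.int64(34), np.int64(11))]
266 [(np.int64(6), np.int64(-35), np.int64(13)), (np.int64(8), np.int64(-24), np.int64(8)), (np.int64(17), np.int64(-14), np.int64(-18)), (np.int64(20),
[... 3440 characters left out ...]
-79)), (np.int64(-76), np.int64(-18), np.int64(12)), (np.int64(-76), np.int64(-1), np.int64(13)), (np.int64(-76), np.int64(17), np.int64(12)), (np.int64(-1), np.int64(15), np.int64(-87)), (np.int64(17), np.int64(15), np.int64(-110))]
410 [(np.int64(14), np.int64(-16), np.int64(-110)), (np.int64(-85), np.int64(-27), np.int64(13)), (np.int64(-85), np.int64(-18), np.int64(13)), (np.int64(-85), np.int64(0), np.int64(13)), (np.int64(-85), np.int64(17), np.int64(12)), (np.int64(-5), np.int64(15), np.int64(-87)), (np.int64(15), np.int64(15), np.int64(-111))]
[0, 0, 0] [321. 286.]
[0, 0, -0.019] [321. 302.]
[0.022, 0, -0.028] [321. 263.]
[-0.022, 0, -0.028] [321. 354.]
[0, 0.022, -0.028] [371. 310.]
```

View pics/s1.png

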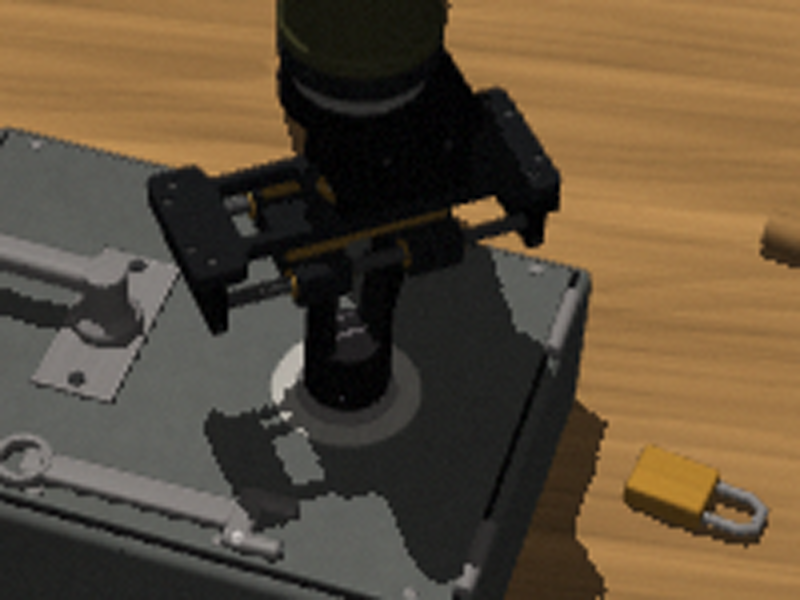

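The fingers read 22 mm with no grip force, yet they sit around a 44 mm knob. I'll see whether they meet anything if they close further.

Emit:
drive_tool(moves=[0, 0, 0, 0, 5, 0, 0, 0, 0, 5, 0, 0, 0, 0, 5], squeeze=20)

```text
time_s: 5.1
tool_pos: [0.5821, 0.1044, 0.1255]
tool_rot: [180.0, 0.0, 30.1]
force: [-0.6, 0.4, 0.1]
grip_width: 0.006
grasp_force: 0.0
```

```bash
python3 s.py
```

```text
t 5.1 p [0.5821 0.1044 0.1255] rpy [179.99   0.    30.05] F [-0.6  0.4  0.1] M [-0.019 -0.026 -0.037] w 6.0 g 0.0 q7 -81.8
```

The fingers passed straight through the knob's visible volume with zero force, so there was no contact at this height. I'll open, drop so the grasp point is at the stated 26 mm height, and close again gently.

Emit:
drive_tool(moves=[0, 0, 0, 0, 70, 0, 0, 0, 0, 70, 0, 0, 0, 0, 70, 0, 0, 0, 0, 70, 0, 0, 0, 0, 70], squeeze=30)

```text
time_s: 5.72
tool_pos: [0.5821, 0.1044, 0.1255]
tool_rot: [180.0, 0.0, 30.1]
force: [1.1, 0.2, 0.4]
grip_width: 0.0482
grasp_force: 0.0
```

```bash
python3 s.py
```

```text
t 5.72 p [0.5821 0.1044 0.1255] rpy [179.99   0.    30.05] F [1.1 0.2 0.4] M [ 0.005 -0.003  0.06 ] w 48.2 g 0.0 q7 -81.8
```

Emit:
drive_tool(moves=[0, 0, 0.1, 0, 70, 0, 0, 0.1, 0, 40, 0, 0, 0.1, 0, 40, 0, 0, 0.1, 0, 40, 0, 0, 0.1, 0, 40])

```text
time_s: 6.35
tool_pos: [0.5821, 0.1046, 0.1215]
tool_rot: [-180.0, -0.0, 30.1]
force: [0.2, 0.3, -0.4]
grip_width: 0.0415
grasp_force: 22.5
```

```bash
python3 s.py
```

```text
t 6.35 p [0.5821 0.1046 0.1215] rpy [-180.     -0.     30.06] F [ 0.2  0.3 -0.4] M [0.068 0.049 0.025] w 41.5 g 22.5 q7 -81.91
```

Now there's contact: 22.5 N at 41.5 mm. I'll firm up the grip and turn counter-clockwise by about 5° to confirm I can feel the detent.

Emit:
drive_tool(moves=[0, 0, 0, 0, 30, 0, 0, 0, 0, 30], squeeze=30)

```text
time_s: 6.6
tool_pos: [0.5821, 0.1046, 0.1215]
tool_rot: [-180.0, -0.0, 30.1]
force: [0.2, -0.1, 0.6]
grip_width: 0.0414
grasp_force: 30.0
```

```bash
python3 s.py
```

```text
t 6.6 p [0.5821 0.1046 0.1215] rpy [-180.     -0.     30.06] F [ 0.2 -0.1  0.6] M [ 0.063  0.076 -0.012] w 41.4 g 30.0 q7 -81.91
```

Emit:
drive_tool(moves=[0, 0, 0, -0.2, 30, 0, 0, 0, -0.4, 30, 0, 0, 0, -0.4, 30, 0, 0, 0, -0.4, 30])

```text
time_s: 7.1
tool_pos: [0.5821, 0.1045, 0.1215]
tool_rot: [-180.0, 0.0, 34.0]
force: [-0.6, 0.3, 0.8]
grip_width: 0.0406
grasp_force: 30.0
```

```bash
python3 s.py
```

```text
t 7.1 p [0.5821 0.1045 0.1215] rpy [-179.99    0.     34.04] F [-0.6  0.3  0.8] M [ 0.15   0.177 -0.198] w 40.6 g 30.0 q7 -78.1
```

I can feel the detent (-0.2 N m), so the knob is held. The earliest the stop could be is 74° from the start, so I'll turn freely about 60°, reading as I go.

Emit:
drive_tool(moves=[0, 0, 0, -0.6, 30, 0, 0, 0, -1.3, 30, 0, 0, 0, -2.0, 30, 0, 0, 0, -2.7, 30, 0, 0, 0, -3.2, 30])

```text
time_s: 7.72
tool_pos: [0.5818, 0.1049, 0.1215]
tool_rot: [-180.0, -0.0, 66.3]
force: [-1.4, 1.3, 1.2]
grip_width: 0.041
grasp_force: 30.0
```

```bash
python3 s.py
```

```text
t 7.72 p [0.5818 0.1049 0.1215] rpy [-179.97   -0.     66.28] F [-1.4  1.3  1.2] M [ 0.154  0.29  -0.013] w 41.0 g 30.0 q7 -47.47
```

Emit:
drive_tool(moves=[0, 0, 0, -0.6, 30, 0, 0, 0, -1.2, 30, 0, 0, 0, -1.8, 30, 0, 0, 0, -1.8, 30])

```text
time_s: 8.22
tool_pos: [0.5816, 0.1049, 0.1215]
tool_rot: [-179.9, -0.0, 84.0]
force: [-2.8, 0.8, 2.4]
grip_width: 0.0405
grasp_force: 30.0
```

```bash
python3 s.py
```

```text
t 8.22 p [0.5816 0.1049 0.1215] rpy [-1.7995e+02 -2.0000e-02  8.4020e+01] F [-2.8  0.8  2.4] M [ 0.358  0.388 -0.005] w 40.5 g 30.0 q7 -30.72
```

Emit:
drive_tool(moves=[0, 0, 0, -0.6, 30, 0, 0, 0, -1.2, 30, 0, 0, 0, -1.8, 30, 0, 0, 0, -1.8, 30])

```text
time_s: 8.72
tool_pos: [0.5815, 0.1049, 0.1215]
tool_rot: [-179.9, -0.0, 101.9]
force: [-3.9, 1.3, 2.6]
grip_width: 0.0407
grasp_force: 30.0
```

```bash
python3 s.py
```

```text
t 8.72 p [0.5815 0.1049 0.1215] rpy [-1.7993e+02 -3.0000e-02  1.0193e+02] F [-3.9  1.3  2.6] M [0.321 0.8   0.028] w 40.7 g 30.0 q7 -13.94
```

Emit:
drive_tool(moves=[0, 0, 0, -0.25, 30, 0, 0, 0, -0.5, 30, 0, 0, 0, -0.5, 30, 0, 0, 0, -0.5, 30])

```text
time_s: 9.22
tool_pos: [0.5815, 0.1047, 0.1214]
tool_rot: [-179.9, -0.0, 106.9]
force: [-5.5, 0.7, 3.9]
grip_width: 0.0407
grasp_force: 30.0
```

```bash
python3 s.py
```

```text
t 9.22 p [0.5815 0.1047 0.1214] rpy [-1.7993e+02 -2.0000e-02  1.0693e+02] F [-5.5  0.7  3.9] M [ 0.378  1.093 -0.172] w 40.7 g 30.0 q7 -9.26
```

Emit:
drive_tool(moves=[0, 0, 0, -0.1, 30, 0, 0, 0, -0.2, 30, 0, 0, 0, -0.2, 30])

```text
time_s: 9.6
tool_pos: [0.5815, 0.1047, 0.1214]
tool_rot: [-179.9, -0.0, 109.0]
force: [-5.0, 1.3, 3.3]
grip_width: 0.0411
grasp_force: 30.0
```

```bash
python3 s.py
```

```text
t 9.6 p [0.5815 0.1047 0.1214] rpy [-1.7993e+02 -2.0000e-02  1.0897e+02] F [-5.   1.3  3.3] M [ 0.322  1.101 -0.274] w 41.1 g 30.0 q7 -7.37
```

Emit:
drive_tool(moves=[0, 0, 0, -0.1, 30, 0, 0, 0, -0.15, 30, 0, 0, 0, -0.15, 30])

```text
time_s: 9.98
tool_pos: [0.5814, 0.1048, 0.1214]
tool_rot: [-179.9, -0.0, 110.5]
force: [-6.1, 1.8, 2.3]
grip_width: 0.0414
grasp_force: 30.0
```

```bash
python3 s.py
```

```text
t 9.97 p [0.5814 0.1048 0.1214] rpy [-1.7993e+02 -3.0000e-02  1.1048e+02] F [-6.1  1.8  2.3] M [ 0.425  1.098 -0.129] w 41.4 g 30.0 q7 -5.97
```

Emit:
drive_tool(moves=[0, 0, 0, -0.1, 30, 0, 0, 0, -0.15, 30, 0, 0, 0, -0.15, 30])

```text
time_s: 10.35
tool_pos: [0.5814, 0.1048, 0.1214]
tool_rot: [-179.9, -0.0, 112.0]
force: [-5.7, 1.7, 3.6]
grip_width: 0.0407
grasp_force: 30.0
```

```bash
cat >> s.py <<'E'
M=[t[2]]
for i in range(3):
    env.read_camera("top");M.append(env.get_obs()["wrist_torque"][2])
print("Mz",np.round(M,3),"mean",np.mean(M).round(3))
E
python3 s.py
```

```text
t 10.35 p [0.5814 0.1048 0.1214] rpy [-1.7993e+02 -3.0000e-02  1.1199e+02] F [-5.7  1.7  3.6] M [ 0.31   1.07  -0.088] w 40.7 g 30.0 q7 -4.57
Mz [-0.088 -0.066 -0.078 -0.079] mean -0.078
```

The torque has fallen through the midpoint, so this was an ordinary detent. On to about 120°, then I'll probe again.

Emit:
drive_tool(moves=[0, 0, 0, -0.3, 30, 0, 0, 0, -0.6, 30, 0, 0, 0, -0.8, 30, 0, 0, 0, -0.8, 30])

```text
time_s: 11.0
tool_pos: [0.5814, 0.1049, 0.1214]
tool_rot: [-179.9, -0.0, 120.0]
force: [-5.3, 0.9, 3.3]
grip_width: 0.0412
grasp_force: 30.0
```

```bash
python3 s.py
```

```text
t 11.0 p [0.5814 0.1049 0.1214] rpy [-1.7993e+02 -4.0000e-02  1.2002e+02] F [-5.3  0.9  3.3] M [ 0.334  1.171 -0.009] w 41.2 g 30.0 q7 2.86
Mz [-0.009 -0.016 -0.034  0.027] mean -0.008
```

Emit:
drive_tool(moves=[0, 0, 0, -0.25, 30, 0, 0, 0, -0.5, 30, 0, 0, 0, -0.5, 30])

```text
time_s: 11.52
tool_pos: [0.5813, 0.1046, 0.1214]
tool_rot: [-179.9, -0.0, 125.0]
force: [-6.1, 1.3, 3.8]
grip_width: 0.0409
grasp_force: 30.0
```

```bash
python3 s.py
```

```text
t 11.53 p [0.5813 0.1046 0.1214] rpy [-1.7992e+02 -5.0000e-02  1.2497e+02] F [-6.1  1.3  3.8] M [ 0.296  1.218 -0.219] w 40.9 g 30.0 q7 7.46
Mz [-0.219 -0.237 -0.274 -0.255] mean -0.246
```

Emit:
drive_tool(moves=[0, 0, 0, -0.1, 30, 0, 0, 0, -0.2, 30, 0, 0, 0, -0.2, 30])

```text
time_s: 12.05
tool_pos: [0.5813, 0.1046, 0.1214]
tool_rot: [-179.9, -0.0, 127.0]
force: [-7.4, 0.9, 4.1]
grip_width: 0.0408
grasp_force: 30.0
```

```bash
python3 s.py
```

```text
t 12.05 p [0.5813 0.1046 0.1214] rpy [-1.7992e+02 -5.0000e-02  1.2696e+02] F [-7.4  0.9  4.1] M [ 0.275  1.181 -0.247] w 40.8 g 30.0 q7 9.29
Mz [-0.247 -0.245 -0.237 -0.231] mean -0.24
```

Emit:
drive_tool(moves=[0, 0, 0, -0.1, 30, 0, 0, 0, -0.2, 30, 0, 0, 0, -0.2, 30])

```text
time_s: 12.58
tool_pos: [0.5813, 0.1045, 0.1214]
tool_rot: [-179.9, -0.1, 128.9]
force: [-5.7, 2.0, 3.8]
grip_width: 0.041
grasp_force: 30.0
```

```bash
python3 s.py
```

```text
t 12.57 p [0.5813 0.1045 0.1214] rpy [-1.7992e+02 -5.0000e-02  1.2894e+02] F [-5.7  2.   3.8] M [ 0.329  1.164 -0.327] w 41.0 g 30.0 q7 11.12
Mz [-0.327 -0.37  -0.348 -0.294] mean -0.335
```

Emit:
drive_tool(moves=[0, 0, 0, -0.1, 30, 0, 0, 0, -0.15, 30, 0, 0, 0, -0.15, 30])

```text
time_s: 13.1
tool_pos: [0.5814, 0.1046, 0.1214]
tool_rot: [-179.9, -0.1, 130.4]
force: [-5.1, 0.4, 5.4]
grip_width: 0.0412
grasp_force: 30.0
```

```bash
python3 s.py
```

```text
t 13.1 p [0.5814 0.1046 0.1214] rpy [-1.7993e+02 -6.0000e-02  1.3043e+02] F [-5.1  0.4  5.4] M [ 0.288  1.143 -0.438] w 41.2 g 30.0 q7 12.49
Mz [-0.438 -0.428 -0.361 -0.405] mean -0.408
```

The end stop is confirmed: 0.41 N m and still rising, against a detent peak of about 0.25. The first detent is at yaw 120°, so the fourth click is at 48°. I'll turn back clockwise, checking for slip at 120° and 84°.

Emit:
drive_tool(moves=[0, 0, 0, 0.5, 30, 0, 0, 0, 1.04, 30, 0, 0, 0, 1.04, 30])

```text
time_s: 13.62
tool_pos: [0.5814, 0.1048, 0.1215]
tool_rot: [-179.9, -0.0, 120.1]
force: [-5.2, 2.1, 3.9]
grip_width: 0.0409
grasp_force: 30.0
```

```bash
python3 s.py
```

```text
t 13.62 p [0.5814 0.1048 0.1215] rpy [-1.7994e+02 -2.0000e-02  1.2006e+02] F [-5.2  2.1  3.9] M [ 0.368  1.116 -0.057] w 40.9 g 30.0 q7 2.91
Mz [-0.057  0.001  0.066 -0.01 ] mean -0.0
```

Emit:
drive_tool(moves=[0, 0, 0, 0.8, 30, 0, 0, 0, 1.7, 30, 0, 0, 0, 2.6, 30, 0, 0, 0, 3.6, 30, 0, 0, 0, 3.6, 30])

```text
time_s: 14.4
tool_pos: [0.5818, 0.1049, 0.1215]
tool_rot: [-180.0, 0.0, 84.2]
force: [-4.5, 2.5, 2.8]
grip_width: 0.0408
grasp_force: 30.0
```

```bash
python3 s.py
```

```text
t 14.4 p [0.5818 0.1049 0.1215] rpy [-1.7999e+02  1.0000e-02  8.4240e+01] F [-4.5  2.5  2.8] M [0.476 0.876 0.043] w 40.8 g 30.0 q7 -30.47
Mz [ 0.043  0.019  0.017 -0.041] mean 0.01
```

Emit:
drive_tool(moves=[0, 0, 0, 0.8, 30, 0, 0, 0, 1.7, 30, 0, 0, 0, 2.6, 30, 0, 0, 0, 3.6, 30, 0, 0, 0, 3.6, 30])

```text
time_s: 15.18
tool_pos: [0.5822, 0.1046, 0.1215]
tool_rot: [180.0, -0.0, 48.3]
force: [-3.3, 1.7, 1.7]
grip_width: 0.0412
grasp_force: 30.0
```

```bash
python3 s.py
```

```text
t 15.18 p [0.5822 0.1046 0.1215] rpy [ 1.7999e+02 -1.0000e-02  4.8340e+01] F [-3.3  1.7  1.7] M [0.497 0.824 0.036] w 41.2 g 30.0 q7 -64.4
Mz [ 0.036  0.016 -0.065  0.029] mean 0.004
```

Zero torque at 120°, 84° and 48°, so nothing slipped and the dial is at the fourth click. I'll release, lift clear, and move to the lever's +x side.

Emit:
drive_tool(moves=[0, 0, 0, 0, 75, 0, 0, 0, 0, 75, 0, 0, 0, 0, 75, 0, 0, 0, 0, 75, 0, 0, 0, 0, 75])

```text
time_s: 15.95
tool_pos: [0.5823, 0.1042, 0.1215]
tool_rot: [180.0, -0.0, 48.1]
force: [0.0, -0.3, 0.3]
grip_width: 0.0737
grasp_force: 0.0
```

Emit:
drive_tool(moves=[0, 0, -0.7, 0, 75, 0, 0, -1.5, 0, 75, 0, 0, -1.6, 0, 75, 0, 0, -1.6, 0, 40])

```text
time_s: 16.45
tool_pos: [0.582, 0.1043, 0.1851]
tool_rot: [180.0, 0.0, 48.2]
force: [0.0, -1.0, 0.1]
grip_width: 0.0707
grasp_force: 0.0
```

Emit:
drive_tool(moves=[-4.08, 3.53, 0, 0, 0, -4.08, 3.53, 0, 0, 0, -4.08, 3.53, 0, 0, 0, -4.08, 3.53, 0, 0, 0, -4.08, 3.53, 0, 0, 0])

```text
time_s: 17.08
tool_pos: [0.577, -0.115, 0.1835]
tool_rot: [-179.9, 0.1, 47.8]
force: [-0.3, 1.4, -1.2]
grip_width: 0.0232
grasp_force: 0.0
```

```bash
python3 - <<'E'
from h import *
P,ok,o=wcloud();print(o["tool_pos"],o["tool_rot"],o["grip_width"])
R=Ro.from_euler("xyz",o["tool_rot"],degrees=True).as_matrix()
from scipy import ndimage
for n in("wrist","top"):
    if n=="top":
        d=env.read_camera("top")[1];m=env.camera_model("top");K=m["K"];Rc=cv2.Rodrigues(np.array(m["rvec"],float))[0]
        v,u=np.mgrid[0:480,0:640];P=(np.stack([(u-K[0,2])/K[0,0]*d,(v-K[1,2])/K[1,1]*d,d],-1)-np.ravel(m["tvec"]))@Rc;ok=d>0
    Z=P[...,2];L,k=ndimage.label(ok&(Z>.150)&(Z<.163)&(P[...,1]<.02)&(P[...,1]>-.17)&(P[...,0]>.5)&(P[...,0]<.62))
    for i in range(1,k+1):
        q=P[L==i]
        if len(q)>60: c,s,a=cv2.minAreaRect(q[:,:2].astype(np.float32));print(n,len(q),np.round(c,4),np.round(s,4),a,q.mean(0).round(4))
p,_=env.read_camera("wrist");cv2.imwrite("pics/w3.png",p[:,:,::-1])
E
```

```text
[ 0.57703025 -0.11500662  0.18350448] [-1.79877585e+02  1.27546092e-01  4.78117608e+01] 0.0232378618137895
wrist 5447 [ 0.5517 -0.0665] [0.0986 0.0234] 81.1954345703125 [ 0.5524 -0.0607  0.1554]
wrist 188 [ 0.5445 -0.1302] [0.0179 0.0048] 47.66360092163086 [ 0.544  -0.13    0.1544]
top 155 [ 0.5584 -0.0347] [0.0345 0.0225] 83.88191986083984 [ 0.5573 -0.0322  0.1566]
```

View pics/w3.png

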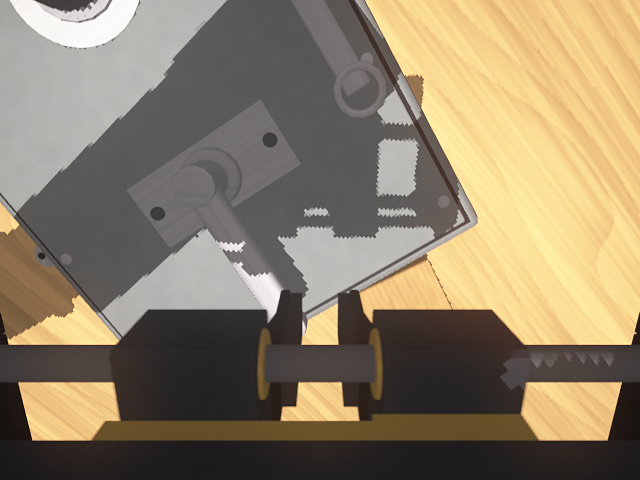

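The wrist view shows the hub at (197,185) and the lever end near (295,310). The closing fingertips are on the lever's +x side with about 8 mm to spare, so I'll descend beside it.

Emit:
drive_tool(moves=[0, 0, 0, 0, 0, 0, 0, 0, 0, 0, 0, 0, 0.3, 0, 0, 0, 0, 1.2, 0, 0, 0, 0, 1.2, 0, 0])

```text
time_s: 17.85
tool_pos: [0.5757, -0.111, 0.1342]
tool_rot: [-179.7, 0.2, 48.2]
force: [-0.5, -0.2, 0.8]
grip_width: 0.0001
grasp_force: 0.0
```

```bash
python3 s.py; cat > k.py <<'E'
from h import *
o=env.get_obs();A=np.array([.557,-.031]);p=o["tool_pos"]
d=p[:2]-A;print(p.round(4),o["force"].round(1),"r",np.hypot(*d).round(4),"pusher ang",np.degrees(np.arctan2(d[1],d[0])).round(1))
phi0=15
for th in(0,10,17,25,35,45,55,60.2,64):
    a=np.radians(-100-th);u=np.array([np.cos(a),np.sin(a)]);n=np.array([-u[1],u[0]])
    nd=np.degrees(np.arctan2(-n[1],-n[0]))-o["tool_rot"][2]-90;f=np.radians(abs((nd+180)%360-180))
    s=.009+.015*np.cos(f)+.0095*np.sin(f)
    t=A+.077*u+s*n;print(th,t.round(4),round(s*1e3,1),delta(o,*t)[:2])
E
python3 k.py
```

```text
t 17.85 p [ 0.5757 -0.111   0.1342] rpy [-179.67    0.18   48.17] F [-0.5 -0.2  0.8] M [-0.053 -0.097  0.064] w 0.1 g 0.0 q7 -41.26
Mz [ 0.064 -0.034  0.048  0.013] mean 0.023
[ 0.579  -0.1113  0.1384] [ 0.3  0.4 -0.4] r 0.0832 pusher ang -74.6
0 [ 0.57   -0.1115] 26.8 [-0.155 -0.165]
10 [ 0.5555 -0.1124] 26.5 [-0.414 -0.419]
17 [ 0.5451 -0.1114] 25.9 [-0.568 -0.629]
25 [ 0.5333 -0.1084] 25.0 [-0.71  -0.899]
35 [ 0.5199 -0.1028] 24.5 [-0.829 -1.243]
45 [ 0.5087 -0.0963] 25.8 [-0.894 -1.56 ]
55 [ 0.4984 -0.0876] 26.5 [-0.904 -1.896]
60.2 [ 0.4936 -0.0822] 26.7 [-0.884 -2.076]
64 [ 0.4904 -0.0779] 26.8 [-0.859 -2.207]
```

Emit:
drive_tool(moves=[0, 0, 0.2, 0, 0, -0.155, -0.165, 0.2, 0, 0, -0.28, -0.29, 0.2, 0, 0, -0.45, -0.46, 0.2, 0, 0, -0.45, -0.46, 0.2, 0, 0])

```text
time_s: 18.62
tool_pos: [0.552, -0.1129, 0.1298]
tool_rot: [180.0, 0.0, 48.1]
force: [-0.1, 0.6, 0.4]
grip_width: 0.0005
grasp_force: 0.0
```

```bash
python3 s.py; python3 k.py
```

```text
t 18.62 p [ 0.552  -0.1129  0.1298] rpy [1.7996e+02 4.0000e-02 4.8110e+01] F [-0.1  0.6  0.4] M [-0.018 -0.049  0.034] w 0.5 g 0.0 q7 -39.67
Mz [ 0.034  0.016 -0.023  0.007] mean 0.009
[ 0.5529 -0.1126  0.1297] [-0.5  0.3 -0. ] r 0.0817 pusher ang -92.9
0 [ 0.57   -0.1115] 26.8 [0.305 0.3  ]
10 [ 0.5555 -0.1124] 26.5 [0.047 0.046]
17 [ 0.5452 -0.1114] 25.9 [-0.107 -0.164]
25 [ 0.5333 -0.1084] 25.0 [-0.249 -0.433]
35 [ 0.5199 -0.1028] 24.5 [-0.368 -0.778]
45 [ 0.5087 -0.0963] 25.8 [-0.434 -1.095]
55 [ 0.4984 -0.0876] 26.5 [-0.443 -1.431]
60.2 [ 0.4936 -0.0822] 26.7 [-0.424 -1.61 ]
64 [ 0.4904 -0.0779] 26.8 [-0.398 -1.742]
```

Emit:
drive_tool(moves=[-0.05, -0.08, 0, 0, 0, -0.1, -0.15, 0, 0, 0])

```text
time_s: 19.02
tool_pos: [0.5454, -0.1113, 0.1294]
tool_rot: [-180.0, 0.0, 48.2]
force: [-0.4, -0.1, 0.5]
grip_width: 0.0006
grasp_force: 0.0
```

```bash
python3 s.py; cat > l.py <<'E'
from h import *
P,ok,o=wcloud("pics/l.png");Z=P[...,2]
A=np.array([.557,-.031]);D=P[...,:2]-A;r=np.hypot(*np.moveaxis(D,-1,0))
T=np.linalg.norm(P[...,:2]-o["tool_pos"][:2],axis=-1)
m=ok&(Z>.150)&(Z<.161)&(r>.03)&(r<.115)&(T>.022)
a=(-100-np.degrees(np.arctan2(D[...,1],D[...,0]))[m]+180)%360-180
print(m.sum(),"lever deg",np.percentile(a,[10,50,90]).round(1),"by r",[(rr,np.median(a[abs(r[m]-rr)<.008]).round(1)) for rr in(.04,.055,.07) if (abs(r[m]-rr)<.008).sum()>5])
E
python3 l.py
```

```text
t 19.02 p [ 0.5454 -0.1113  0.1294] rpy [-179.98    0.     48.17] F [-0.4 -0.1  0.5] M [-0.022 -0.055 -0.02 ] w 0.6 g 0.0 q7 -39.25
Mz [-0.02   0.004 -0.011 -0.026] mean -0.013
2871 lever deg [-9.4 -0.4  8.9] by r [(0.04, np.float64(-0.8)), (0.055, np.float64(0.1)), (0.07, np.float64(7.9))]
```

View pics/l.png

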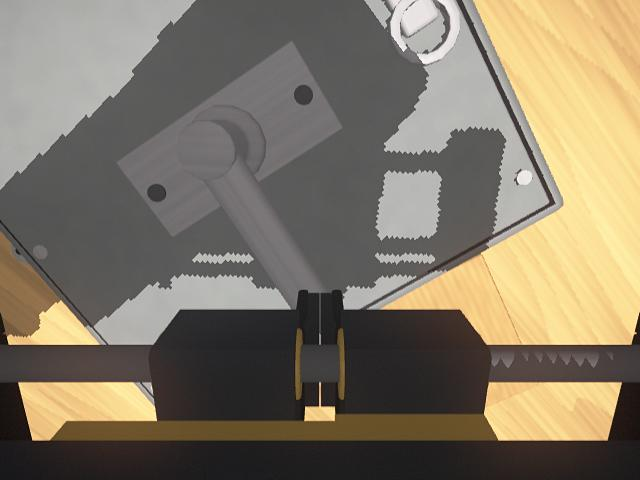

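The picture shows the closed fingers overlapping the lever at (310,300). The lever hasn't moved and there is no force, so pushing with closed fingers does nothing. I'll back off and grip the lever across with the pads at its mid-height, which is how the knob was finally held.

Emit:
drive_tool(moves=[0.3, 0.3, 0, 0, 0, 0.65, 0.7, 0, 0, 0, 0.65, 0.7, -0.6, 0, 30, 0.65, 0.7, -1.3, 0, 60, 0.65, 0.7, -1.3, 0, 60])

```text
time_s: 19.85
tool_pos: [0.5855, -0.1108, 0.1837]
tool_rot: [179.8, -0.1, 48.2]
force: [0.1, 0.7, 0.3]
grip_width: 0.0225
grasp_force: 0.0
```

Emit:
drive_tool(moves=[0, 0, 0, -1.0, 60, 0, 0, 0, -2.0, 60, 0, 0, 0, -3.0, 60, 0, 0, 0, -3.2, 60, 0, 0, 0, -3.2, 60])

```text
time_s: 20.48
tool_pos: [0.5835, -0.1108, 0.1809]
tool_rot: [-180.0, -0.0, 80.0]
force: [0.9, 0.6, -0.3]
grip_width: 0.0591
grasp_force: 0.0
```

```bash
python3 s.py; python3 l.py; python3 -c "
from h import *
print(delta(env.get_obs(),.544,-.105,.131))"
```

```text
t 20.48 p [ 0.5835 -0.1108  0.1809] rpy [-179.95   -0.     80.01] F [ 0.9  0.6 -0.3] M [-0.019 -0.114 -0.056] w 59.1 g 0.0 q7 -9.94
Mz [-0.056 -0.026  0.016 -0.007] mean -0.018
3594 lever deg [-7.  -0.5  7.3] by r [(0.04, np.float64(-0.2)), (0.055, np.float64(0.1)), (0.07, np.float64(0.2))]
[-0.029 -1.003  1.26 ]
```

Emit:
drive_tool(moves=[-0.03, -1.0, 0, 0, 60, -0.03, -1.0, 0, 0, 60, -0.03, -1.0, 0.6, 0, 60, -0.03, -1.0, 1.26, 0, 60, -0.03, -1.0, 1.26, 0, 60])

```text
time_s: 21.3
tool_pos: [0.5432, -0.105, 0.1295]
tool_rot: [-179.8, -0.0, 80.1]
force: [-0.6, -0.1, -0.0]
grip_width: 0.0598
grasp_force: 0.0
```

Emit:
drive_tool(moves=[0, 0, 0, 0, 10, 0, 0, 0, 0, 10, 0, 0, 0, 0, 10, 0, 0, 0, 0, 10, 0, 0, 0, 0, 10], squeeze=20)

```text
time_s: 21.92
tool_pos: [0.5442, -0.1051, 0.1312]
tool_rot: [180.0, 0.0, 80.2]
force: [-0.4, -0.1, -0.2]
grip_width: 0.0181
grasp_force: 0.0
```

```bash
python3 s.py
```

```text
t 21.93 p [ 0.5442 -0.1051  0.1312] rpy [1.7999e+02 1.0000e-02 8.0150e+01] F [-0.4 -0.1 -0.2] M [-0.044 -0.086 -0.043] w 18.1 g 0.0 q7 -8.76
Mz [-0.043  0.007  0.028  0.082] mean 0.019
```

Emit:
drive_tool(moves=[0, 0, 0, 0, 10, 0, 0, 0, 0, 10])

```text
time_s: 22.32
tool_pos: [0.5441, -0.1051, 0.1311]
tool_rot: [-180.0, 0.0, 80.2]
force: [-0.0, -0.2, -0.2]
grip_width: 0.0102
grasp_force: 0.0
```

```bash
python3 s.py
```

```text
t 22.32 p [ 0.5441 -0.1051  0.1311] rpy [-180.      0.     80.16] F [-0.  -0.2 -0.2] M [-0.016 -0.067  0.008] w 10.2 g 0.0 q7 -8.76
Mz [ 0.008 -0.005 -0.027  0.014] mean -0.002
```

Again it closed straight through with no contact. The knob only engaged once the tip was below about 0.122 m, so I'll try the lever at that lower height too.

Emit:
drive_tool(moves=[0, 0, 0, 0, 50, 0, 0, 0, 0, 50, 0, 0, 0, 0, 50, 0, 0, 0.12, 0, 50, 0, 0, 0.25, 0, 50])

```text
time_s: 23.1
tool_pos: [0.5441, -0.1051, 0.1207]
tool_rot: [-180.0, 0.0, 80.2]
force: [-0.2, 0.5, -0.9]
grip_width: 0.0477
grasp_force: 0.0
```

Emit:
drive_tool(moves=[0, 0, 0, 0, 10, 0, 0, 0, 0, 10, 0, 0, 0, 0, 10, 0, 0, 0, 0, 10, 0, 0, 0, 0, 10], squeeze=20)

```text
time_s: 23.72
tool_pos: [0.544, -0.1051, 0.1212]
tool_rot: [-180.0, 0.0, 80.1]
force: [-0.2, -0.3, 1.0]
grip_width: 0.0176
grasp_force: 20.0
```

```bash
python3 s.py
```

```text
t 23.73 p [ 0.544  -0.1051  0.1212] rpy [-1.7999e+02  1.0000e-02  8.0140e+01] F [-0.2 -0.3  1. ] M [ 0.034  0.042 -0.067] w 17.6 g 20.0 q7 -9.09
Mz [-0.067 -0.066 -0.115 -0.082] mean -0.083
```

There it is: 20 N on the 18 mm lever. I'll swing it along its arc, gently up to where a locked handle would stop.

```bash
cat > a.py <<'E'
from h import *
import sys
o=env.get_obs();A=np.array([.557,-.031]);d=o["tool_pos"][:2]-A;r=np.hypot(*d);a0=np.arctan2(d[1],d[0])
print("r",r.round(4),"theta",(-100-np.degrees(a0)+180)%360-180)
for k in map(float,sys.argv[1:]):
    a=a0-np.radians(k);t=A+r*np.array([np.cos(a),np.sin(a)]);print(k,delta(o,*t)[:2],k/10)
E
python3 a.py 3 6 9 12 15 18 24 30 36 42 48 54 60 62
```

```text
r 0.0752 theta -0.08877075033396409
3.0 [ 0.003 -0.098] 0.3
6.0 [ 0.011 -0.197] 0.6
9.0 [ 0.023 -0.294] 0.9
12.0 [ 0.042 -0.391] 1.2
15.0 [ 0.065 -0.487] 1.5
18.0 [ 0.093 -0.581] 1.8
24.0 [ 0.163 -0.765] 2.4
30.0 [ 0.253 -0.94 ] 3.0
36.0 [ 0.36  -1.105] 3.6
42.0 [ 0.484 -1.258] 4.2
48.0 [ 0.624 -1.397] 4.8
54.0 [ 0.777 -1.52 ] 5.4
60.0 [ 0.942 -1.627] 6.0
62.0 [ 0.999 -1.659] 6.2
```

Emit:
drive_tool(moves=[0.003, -0.098, 0, 0.3, 10, 0.011, -0.197, 0, 0.6, 10, 0.023, -0.294, 0, 0.9, 10, 0.042, -0.391, 0, 1.2, 10, 0.042, -0.391, 0, 1.2, 10])

```text
time_s: 24.5
tool_pos: [0.5291, -0.1008, 0.1212]
tool_rot: [180.0, 0.0, 68.2]
force: [-0.8, 0.4, 0.9]
grip_width: 0.0176
grasp_force: 20.0
```

```bash
python3 s.py; python3 l.py; python3 a.py 3 5 6 8 9 12
```

```text
t 24.5 p [ 0.5291 -0.1008  0.1212] rpy [1.7997e+02 1.0000e-02 6.8200e+01] F [-0.8  0.4  0.9] M [-0.017 -0.079 -0.017] w 17.6 g 20.0 q7 -19.91
Mz [-0.017 -0.034  0.044  0.031] mean 0.006
2506 lever deg [ 3.  13.  22.8] by r [(0.04, np.float64(12.9)), (0.055, np.float64(13.0))]
r 0.0751 theta 11.816466029964914
3.0 [ 0.003 -0.098] 0.3
5.0 [ 0.007 -0.164] 0.5
6.0 [ 0.01  -0.196] 0.6
8.0 [ 0.018 -0.261] 0.8
9.0 [ 0.023 -0.294] 0.9
12.0 [ 0.041 -0.391] 1.2
```

The lever turns with the hand and now reads about 12°. A locked handle would stop at about 17°, so I'll go to 20° in small steps.

Emit:
drive_tool(moves=[0.002, -0.066, 0, 0.2, 10, 0.005, -0.131, 0, 0.4, 10, 0.01, -0.196, 0, 0.6, 10, 0.01, -0.196, 0, 0.6, 10])

```text
time_s: 25.2
tool_pos: [0.5217, -0.0973, 0.1212]
tool_rot: [180.0, 0.0, 62.1]
force: [-0.9, -0.1, 1.5]
grip_width: 0.0172
grasp_force: 20.0
```

```bash
python3 s.py
```

```text
t 25.2 p [ 0.5217 -0.0973  0.1212] rpy [1.800e+02 1.000e-02 6.212e+01] F [-0.9 -0.1  1.5] M [ 0.007 -0.121  0.053] w 17.2 g 20.0 q7 -25.56
Mz [ 0.053 -0.015 -0.016  0.003] mean 0.006
```

Emit:
drive_tool(moves=[0.001, -0.033, 0, 0.1, 10, 0.002, -0.066, 0, 0.2, 10, 0.002, -0.066, 0, 0.2, 10])

```text
time_s: 25.72
tool_pos: [0.5196, -0.0961, 0.1212]
tool_rot: [180.0, 0.0, 60.1]
force: [1.2, -0.2, 1.6]
grip_width: 0.0176
grasp_force: 20.0
```

```bash
python3 s.py; python3 l.py; python3 a.py 2 3 6 9 12 18 24 30 36 39 40 41 42 44
```

```text
t 25.73 p [ 0.5196 -0.0961  0.1212] rpy [179.99   0.    60.14] F [ 1.2 -0.2  1.6] M [-0.002 -0.23   0.065] w 17.6 g 20.0 q7 -27.44
Mz [0.065 0.068 0.015 0.097] mean 0.061
2491 lever deg [11.2 21.1 31. ] by r [(0.04, np.float64(21.0)), (0.055, np.float64(21.1))]
r 0.0751 theta 19.847414310173406
2.0 [ 0.001 -0.065] 0.2
3.0 [ 0.003 -0.098] 0.3
6.0 [ 0.01  -0.196] 0.6
9.0 [ 0.023 -0.294] 0.9
12.0 [ 0.041 -0.39 ] 1.2
18.0 [ 0.092 -0.58 ] 1.8
24.0 [ 0.162 -0.763] 2.4
30.0 [ 0.251 -0.938] 3.0
36.0 [ 0.358 -1.103] 3.6
39.0 [ 0.418 -1.181] 3.9
40.0 [ 0.439 -1.206] 4.0
41.0 [ 0.46  -1.231] 4.1
42.0 [ 0.482 -1.256] 4.2
44.0 [ 0.527 -1.304] 4.4
```

Emit:
drive_tool(moves=[0.002, -0.066, 0, 0.2, 10, 0.005, -0.131, 0, 0.4, 10, 0.005, -0.131, 0, 0.4, 10])

```text
time_s: 26.3
tool_pos: [0.5149, -0.0932, 0.1212]
tool_rot: [-180.0, 0.0, 56.1]
force: [0.6, 0.1, 2.9]
grip_width: 0.0179
grasp_force: 20.0
```

```bash
python3 s.py; python3 l.py; python3 a.py  6 12 18 24 30 33 35 36 37 38
```

```text
t 26.3 p [ 0.5149 -0.0932  0.1212] rpy [-1.800e+02  1.000e-02  5.612e+01] F [0.6 0.1 2.9] M [ 0.078 -0.194 -0.022] w 17.9 g 20.0 q7 -31.28
Mz [-0.022  0.031  0.041 -0.014] mean 0.009
2509 lever deg [15.5 25.5 35.2] by r [(0.04, np.float64(25.5)), (0.055, np.float64(25.4))]
r 0.0751 theta 24.123300293849013
6.0 [ 0.011 -0.196] 0.6
12.0 [ 0.043 -0.39 ] 1.2
18.0 [ 0.095 -0.58 ] 1.8
24.0 [ 0.166 -0.763] 2.4
30.0 [ 0.256 -0.937] 3.0
33.0 [ 0.308 -1.021] 3.3
35.0 [ 0.345 -1.075] 3.5
36.0 [ 0.364 -1.102] 3.6
37.0 [ 0.383 -1.128] 3.7
38.0 [ 0.404 -1.154] 3.8
```

The lever reads about 25° and is still free, so it's unlocked. I'll swing on to about 54°, then creep to the end.

Emit:
drive_tool(moves=[0.011, -0.196, 0, 0.6, 10, 0.043, -0.39, 0, 1.2, 10, 0.095, -0.58, 0, 1.8, 10, 0.166, -0.763, 0, 2.4, 10, 0.256, -0.937, 0, 3.0, 10])

```text
time_s: 27.12
tool_pos: [0.4894, -0.0641, 0.1211]
tool_rot: [180.0, 0.0, 26.0]
force: [0.1, 0.1, 3.4]
grip_width: 0.0173
grasp_force: 20.1
```

Emit:
drive_tool(moves=[0, 0, 0, 0, 10])

```text
time_s: 27.25
tool_pos: [0.489, -0.0632, 0.1211]
tool_rot: [-179.9, 0.1, 26.3]
force: [-3.2, 1.5, 5.4]
grip_width: 0.0174
grasp_force: 20.0
```

```bash
python3 s.py; python3 l.py; python3 a.py 2 4 5 6 7 8
```

```text
t 27.25 p [ 0.489  -0.0632  0.1211] rpy [-1.7994e+02  7.0000e-02  2.6260e+01] F [-3.2  1.5  5.4] M [ 0.388  0.467 -0.031] w 17.4 g 20.0 q7 -61.65
Mz [-0.031  0.027  0.015  0.026] mean 0.009
2536 lever deg [46.2 56.2 66. ] by r [(0.04, np.float64(56.1)), (0.055, np.float64(56.0))]
r 0.0752 theta 54.456699407157544
2.0 [ 0.002 -0.066] 0.2
4.0 [ 0.006 -0.131] 0.4
5.0 [ 0.009 -0.164] 0.5
6.0 [ 0.013 -0.196] 0.6
7.0 [ 0.017 -0.229] 0.7
8.0 [ 0.022 -0.261] 0.8
```

Emit:
drive_tool(moves=[0.002, -0.066, 0, 0.2, 10, 0.006, -0.131, 0, 0.4, 10, 0.006, -0.131, 0, 0.4, 10])

```text
time_s: 27.82
tool_pos: [0.4872, -0.0593, 0.1211]
tool_rot: [-180.0, 0.1, 22.3]
force: [-2.7, 1.0, 5.1]
grip_width: 0.0177
grasp_force: 20.1
```

```bash
python3 s.py
```

```text
t 27.82 p [ 0.4872 -0.0593  0.1211] rpy [-1.7997e+02  7.0000e-02  2.2280e+01] F [-2.7  1.   5.1] M [0.23  0.481 0.268] w 17.7 g 20.1 q7 -65.9
Mz [0.268 0.164 0.2   0.265] mean 0.224
```

Emit:
drive_tool(moves=[0.001, -0.033, 0, 0.1, 10, 0.001, -0.049, 0, 0.15, 10, 0.001, -0.049, 0, 0.15, 10])

```text
time_s: 28.35
tool_pos: [0.4866, -0.0577, 0.1211]
tool_rot: [-180.0, 0.1, 20.8]
force: [-2.0, 0.3, 5.2]
grip_width: 0.0175
grasp_force: 20.1
```

```bash
python3 s.py; python3 l.py; python3 a.py 1
```

```text
t 28.35 p [ 0.4866 -0.0577  0.1211] rpy [-1.7999e+02  6.0000e-02  2.0790e+01] F [-2.   0.3  5.2] M [0.096 0.44  0.275] w 17.5 g 20.1 q7 -67.51
Mz [0.275 0.231 0.216 0.239] mean 0.24
2533 lever deg [51.  60.9 70.7] by r [(0.04, np.float64(60.9)), (0.055, np.float64(60.8))]
r 0.0753 theta 59.229529396681954
1.0 [ 0.    -0.033] 0.1
```

Emit:
drive_tool(moves=[0, -0.033, 0, 0.1, 10, 0.001, -0.05, 0, 0.15, 10, 0.001, -0.05, 0, 0.15, 10])

```text
time_s: 28.92
tool_pos: [0.4859, -0.0559, 0.1211]
tool_rot: [-180.0, 0.1, 19.3]
force: [-2.2, 0.7, 5.1]
grip_width: 0.0176
grasp_force: 20.1
```

```bash
python3 s.py; python3 l.py; python3 a.py 1
```

```text
t 28.93 p [ 0.4859 -0.0559  0.1211] rpy [-1.800e+02  6.000e-02  1.929e+01] F [-2.2  0.7  5.1] M [0.089 0.486 0.214] w 17.6 g 20.1 q7 -69.15
Mz [0.214 0.25  0.24  0.228] mean 0.233
2544 lever deg [52.4 62.4 72.2] by r [(0.04, np.float64(62.3)), (0.055, np.float64(62.2))]
r 0.0753 theta 60.7245392008258
1.0 [ 0.    -0.033] 0.1
```

Emit:
drive_tool(moves=[0, -0.033, 0, 0.1, 10, 0.001, -0.06, 0, 0.18, 10, 0.001, -0.06, 0, 0.18, 10])

```text
time_s: 29.5
tool_pos: [0.4862, -0.0558, 0.1212]
tool_rot: [179.8, -0.0, 17.3]
force: [0.6, -5.2, 2.3]
grip_width: 0.0177
grasp_force: 20.5
```

```bash
python3 s.py; python3 l.py; python3 a.py 1
```

```text
t 29.5 p [ 0.4862 -0.0558  0.1212] rpy [ 1.798e+02 -3.000e-02  1.734e+01] F [ 0.6 -5.2  2.3] M [-1.229 -0.298  0.432] w 17.7 g 20.5 q7 -71.22
Mz [0.432 0.42  0.426 0.439] mean 0.429
2505 lever deg [52.4 62.3 72.1] by r [(0.04, np.float64(62.2)), (0.055, np.float64(62.3))]
r 0.075 theta 60.73833174866232
1.0 [-0.001 -0.033] 0.1
```

The lever has met its end stop: its angle is unchanged and the force is up to 5 N. It's fully over, so I'll release and lift away.

Emit:
drive_tool(moves=[0, 0.04, 0, -0.1, 50, 0, 0.04, 0, -0.1, 50, 0, 0.04, 0, -0.1, 50, 0, 0.04, 0, -0.1, 50, 0, 0.04, 0, -0.1, 50])

```text
time_s: 30.32
tool_pos: [0.4859, -0.0546, 0.121]
tool_rot: [-180.0, 0.0, 18.4]
force: [0.5, 0.7, 0.0]
grip_width: 0.0492
grasp_force: 0.0
```

Emit:
drive_tool(moves=[0, 0, -0.5, 0, 50, 0, 0, -1.5, 0, 50, 0, 0, -2.5, 0, 50, 0, 0, -2.5, 0, 50, 0, 0, -2.5, 0, 50])

```text
time_s: 30.95
tool_pos: [0.4857, -0.0547, 0.2206]
tool_rot: [-180.0, 0.0, 18.4]
force: [-1.7, -0.4, -0.2]
grip_width: 0.0503
grasp_force: 0.0
```

```bash
python3 s.py; python3 l.py;  python3 - <<'E'
from h import *
p,_=env.read_camera("scene");cv2.imwrite("pics/end.png",p[:,:,::-1])
E
```

```text
t 30.95 p [ 0.4857 -0.0547  0.2206] rpy [-1.800e+02  4.000e-02  1.835e+01] F [-1.7 -0.4 -0.2] M [-0.032  0.041  0.027] w 50.3 g 0.0 q7 -67.43
Mz [ 0.027  0.017  0.041 -0.018] mean 0.017
1378 lever deg [53.  61.7 71.5] by r [(0.04, np.float64(62.5)), (0.055, np.float64(61.7))]
```

View pics/end.png

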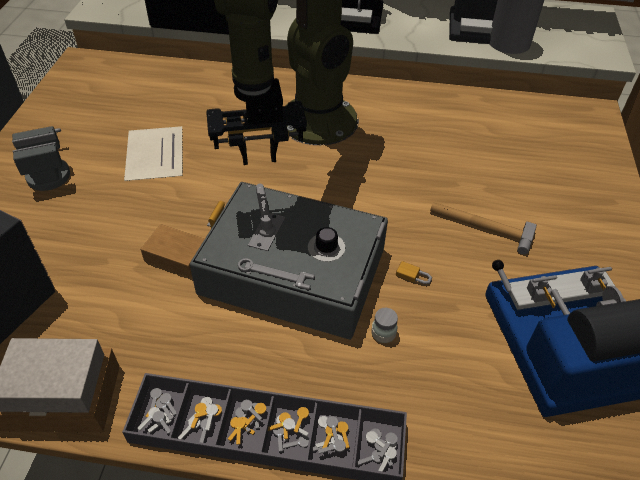

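The lever (265,205) is swung fully over at about 61°. The spanner, padlock, jar and the other things are where they were, and the arm is clear.

```bash
python3 -c "
from cell import env
print(env.sign_off())"
```

```text
the job is handed in; nothing more can be done
None
```

The cabinet is unlocked: I felt the end stop gently at about 0.41 N m, set the dial to the fourth click, swung the lever to its end stop (about 61°), let go with the other things where they lay, and handed the job in; the judgement is not shown to me.

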